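# Pour the beech drawer knobs into the jar

## Robot

A 7-joint arm with a two-finger parallel gripper is mounted at the origin on the work surface. World frame = base frame: x ahead of the robot, y to its left, z up, the work surface at z = 0. Lengths are in mm, angles in rad, forces in N, time in s.
With the tool pointing down it reaches from about 425 to 875 mm from the base axis. Payload 4.7 kg.
Tool frame: the origin (TCP) lies on the centre line of the jaws, within the pads' length; the fingertips stand 17 mm ahead of it and the grasp point (between the pads) lies 2 mm behind it; z points along the fingers, y is the line along which they close (so a half turn about z gives the same grasp; the last joint's range is limited). The gripper opens to 85 mm and grips with 20 to 120 N. Pads are 22 mm wide; open, the fingers measure 114 mm over their backs; the gripper's body (76 mm by 85 mm) begins 54 mm behind the grasp point. The pads swing forward as they close: fully open they stand 13 mm farther back than shut.
Start: joints at [1.202, 0.321, -0.07, 1.45, 0.023, 1.371, -0.057], TCP at [242.769, -602.984, 210.849] pointing down, gripper open.
Joint ranges: [-2.86, 2.86], [-0.3, 2.09], [-1.38, 1.24], [0.06, 2.45], [-1.56, 4.7], [0.09, 2.05], [-2.69, 2.69]. Speed limits (rad/s): [2.57, 2.57, 3.14, 3.14, 3.14, 3.14, 3.14].

## Interface

Orientations are given as a 3x3 rotation matrix whose columns are the frame's x, y, z axes.
In Python, from bench import arm, optics gives the robot as it stands. The module is installed in compiled form; this text tells all that it offers. Calls block until the motion is done:
- arm.move_pose(position, orientation): joint-space move of the TCP to a pose.
- arm.movel(position, ori=None, rate=150, stop_force=None): straight line of the TCP; ori=None keeps the orientation; rate is the mean speed in mm/s. With stop_force (N) it stops when the force on the tool has changed by that much, and returns True; else False.
- arm.move_j(angles): joint-space move.
- arm.grip(opening, force=None): finger opening in mm; force is the grip in N (None keeps the last); returns when the fingers have stopped.
- arm.sleep(seconds).
- arm.solve_ik(position, orientation): joint angles nearest the present ones, or None.
- arm.observe(): the state.
- optics.read_camera(name): name is "side" or "top" or "wrist"; returns a dict with "image" (384x512x3 uint8, red, green, blue), "z_map" (384x512 float32, mm along the optical axis (not along the pixel's ray), 0 where there is no reading), "intrinsics" (3x3 intrinsics, pixels), "R" (3x3) and "t" (3): a world point X has camera coordinates R X + t. Camera axes: x right, y down, z forward; pixel columns grow to the right and rows downward; lengths in mm; the calibration is good to about 2 mm. The wrist camera is an equidistant fisheye: a pixel r from the principal point sees the ray r / f radians off the axis. A picture is of the moment at which its call begins.
A pose or a line that the arm cannot do raises arm.PlanningError and nothing moves.
- arm.job_done(): hands the job in; it is judged then, once.
The state is a dict: "time": time; "joint_positions": joint angles; "qd": joint speeds; "tau": joint torques, N m; "eef_pos": TCP position; "ee_rot": TCP orientation; "wrist_force": force on the tool from outside, world axes, zero at the start; "ft_torque": the same for the moment, N m; "opening": finger opening in mm; "finger_force": force on a finger pad.
Only numpy, scipy, OpenCV 4.12 (cv2) and the standard library are available. Lean on these libraries where they do the work, as an engineer would, in place of code of your own. Each camera call takes 0.05 s, during which the arm holds its last target. There are 200 camera calls.

## Task

Pick up the scoop that holds the three beech-coloured ball knobs, carry it over the green funnel and tip it so that all three knobs go down into the jar, then stand the empty scoop upright on the desk again. Leave the other scoop, with the blue knobs, where it is.

Things in the scene. Friction and masses are not known exactly. Their poses are not given: they have to be found in the camera images.
- scoop_grip (a point): The scoop to use, dark grey steel, 150 g, with three beech knobs. Point: centre of its upright red handle, 95 mm above its flat foot. Handle 24 (x) x 14 (y) x 60 mm high, top 25 mm above the point; pinch it from above across y. z up; -x points to the open, lipless mouth, whose 86 mm wide edge lies 121 mm in -x and 68 mm below the point. Tray walls 30 mm high, rear closed. Foot: 56 mm in -x to 11 mm in +x.
- other_scoop_grip (a point): The scoop to leave alone: the same kind of scoop, but holding three blue knobs. The point is the centre of its upright red handle, 95 mm above its flat foot; -x points to its mouth.
- funnel_mouth (a point): Centre of the mouth of a green plastic funnel, level with its rim, 166 mm above the desk. Mouth 150 mm wide inside (156 mm outside), narrowing over 48 mm to a throat 56 mm wide. It sits in the neck of an upright clear glass jar, 72 mm in diameter, on a wooden foot 100 mm square; all of it is fixed to the desk. z is up.
- jar_floor (a point): Centre of the jar's inside floor, straight below the funnel mouth, 16 mm above the desk. The jar is 66 mm wide inside.
- beech_knob1_center (a point): Beech knob 1 of 3: a ball of 24 mm diameter with a small brass insert, 12 g; the point is its centre. It starts loose in the scoop to use, against the tray's rear wall: the tray's floor rises 12 degrees towards the mouth, so it starts to roll out when the mouth is tipped down more than that; 30 degrees empties the tray. Its axes mean nothing.
- beech_knob2_center (a point): Beech knob 2 of 3: a ball of 24 mm diameter with a small brass insert, 12 g; the point is its centre. It starts loose in the scoop to use, against the tray's rear wall: the tray's floor rises 12 degrees towards the mouth, so it starts to roll out when the mouth is tipped down more than that; 30 degrees empties the tray. Its axes mean nothing.
- beech_knob3_center (a point): Beech knob 3 of 3: a ball of 24 mm diameter with a small brass insert, 12 g; the point is its centre. It starts loose in the scoop to use, against the tray's rear wall: the tray's floor rises 12 degrees towards the mouth, so it starts to roll out when the mouth is tipped down more than that; 30 degrees empties the tray. Its axes mean nothing.
There are look-alikes about, which are no part of the job. Leave any purple look-alike of the part that bears scoop_grip alone.

How it is judged:
By the outcome, as a careful person would: the job done as asked, in the order asked, and still so for the second after the job is handed in, with the robot touching nothing.
It also fails if it takes over 58 s, if anything falls off the work surface, if the arm or the gripper's body presses on something with over 40 N, if the wrist force passes 120 N, or if a joint passes its speed limit or range.

## Working session

There is one attempt and no reset: what is moved stays moved. The work goes in short steps, each a Python script; the robot and the scene stay as the last script left them, time stands still between calls to the robot, and variables do not carry over. Pictures are saved under pics/ and viewed, at most 10 in all, crops included, and the job is handed in when it is done.

```bash
mkdir -p pics; python3 - <<'E'
from bench import arm, optics
import cv2, numpy as np, pickle
d={n:optics.read_camera(n) for n in("top","side")}
pickle.dump(d,open("cam.pkl","wb"))
for n in d:
    cv2.imwrite(f"pics/{n}1.png",cv2.resize(d[n]["image"][:,:,::-1],(800,600),interpolation=cv2.INTER_CUBIC))
    print(n,d[n]["intrinsics"].tolist(),d[n]["R"].round(3).tolist(),d[n]["t"])
print(arm.observe())
E
```

```text
top [[407.976515946541, 0.0, 255.41965136682884], [0.0, 407.976515946541, 190.65703668823997], [0.0, 0.0, 1.0]] [[-0.034, -0.999, 0.005], [-0.98, 0.032, -0.198], [0.198, -0.012, -0.98]] [ -34.55876499  495.83305077 1142.03467542]
side [[459.3607319165229, 0.0, 257.9431089334516], [0.0, 459.3607319165229, 191.36977193833363], [0.0, 0.0, 1.0]] [[0.996, -0.092, -0.004], [-0.072, -0.746, -0.662], [0.058, 0.659, -0.75]] [-484.82199566   76.90623129 1243.11002092]
{'time': 0.1, 'joint_positions': array([ 1.20209062,  0.32175759, -0.07006448,  1.45158951,  0.02259537,
        1.37078922, -0.05688422]), 'qd': array([ 0.00073485, -0.00204995,  0.00089553, -0.00202187,  0.00173661,
       -0.00112479, -0.00020724]), 'tau': array([ 3.85480507e-04, -4.94877505e+01, -3.83961713e-01, -3.15209234e+01,
        1.28661131e-02,  7.50359497e-03,  3.60549700e-05]), 'eef_pos': array([ 242.5363428 , -602.4840772 ,  209.80874848]), 'ee_rot': array([[ 9.27611170e-01,  3.73546467e-01, -7.44823566e-04],
       [ 3.73547198e-01, -9.27609809e-01,  1.59163005e-03],
       [-9.63578636e-05, -1.75464057e-03, -9.99998456e-01]]), 'wrist_force': array([-0.36702845, -0.72443583, -0.33584967]), 'ft_torque': array([-0.03375241, -0.02378601, -0.02411173]), 'finger_force': 0.0, 'opening': 85.49632383414864}
```

View pics/top1.png

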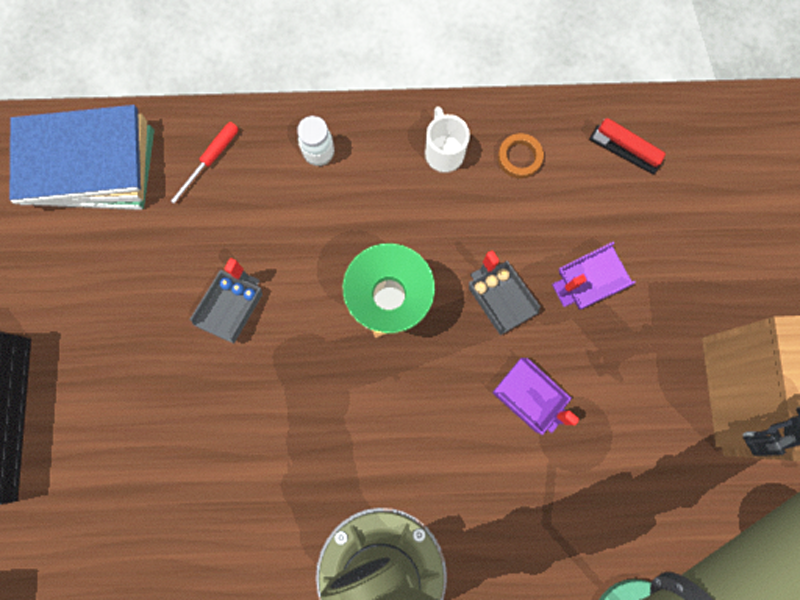

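View pics/side1.png

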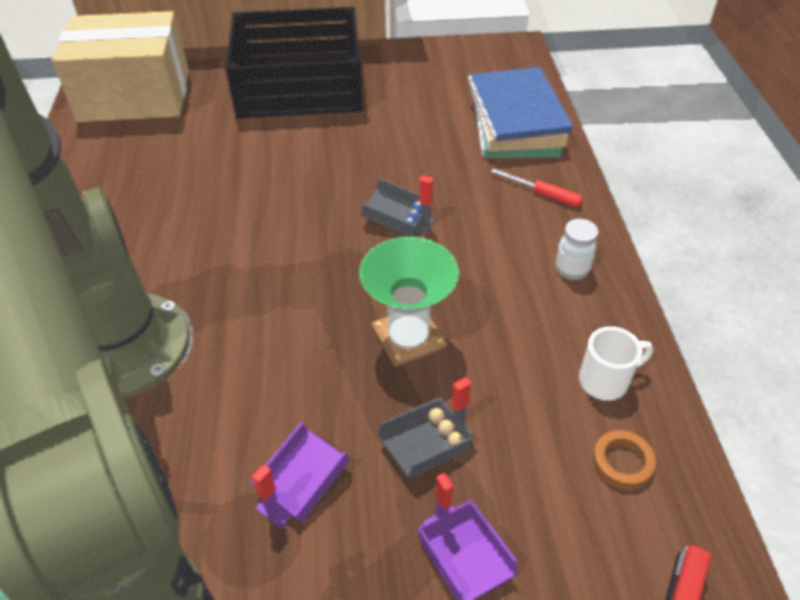

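The pictures (800x600 scale) show these possible targets:
- Beech scoop: top (505,290), handle (492,262). Side handle (461,393).
- Blue scoop: top (228,300).
- Two purple scoops: top (595,275) and (533,397).
- Red-handled screwdriver and stapler at the back.

The beech scoop is the one with cream balls, just right of the funnel at top (388,288).

```bash
cat > h.py <<'E'
import cv2, numpy as np
def cloud(c):
    z=c["z_map"].astype(float); v,u=np.indices(z.shape); K=c["intrinsics"]
    P=np.stack([(u-K[0,2])/K[0,0]*z,(v-K[1,2])/K[1,1]*z,z],-1)
    return (P-c["t"])@c["R"], z>0
def hsv(c): return cv2.cvtColor(c["image"],cv2.COLOR_RGB2HSV)
def red(c):
    h=hsv(c); return ((h[...,0]<6)|(h[...,0]>174))&(h[...,1]>170)&(h[...,2]>90)
def blobs(m,mn=8):
    n,l,s,ce=cv2.connectedComponentsWithStats(m.astype(np.uint8))
    return [(l==i,ce[i],s[i]) for i in range(1,n) if s[i,4]>=mn]
E
python3 - <<'E'
from h import *; import pickle
d=pickle.load(open("cam.pkl","rb"))
for n,c in d.items():
    X,ok=cloud(c); H=hsv(c)
    print(n)
    for m,ce,s in blobs(red(c)):
        p=X[m&ok]; print(" red",ce.round(1)*800/512,s[4],"med",np.median(p,0).round(),"zmax",np.percentile(p[:,2],[5,95]).round())
    g=(abs(H[...,0].astype(int)-65)<18)&(H[...,1]>120)&ok
    p=X[g]; rim=p[(p[:,2]>150)&(p[:,2]<180)]
    print(" funnel zmax",np.percentile(p[:,2],98).round(), "encl circle",cv2.minEnclosingCircle(rim[:,:2].astype(np.float32)))
    # beech balls & grey tray near beech scoop
    b=(H[...,0]>10)&(H[...,0]<26)&(H[...,1]>60)&(H[...,2]>170)&ok&(X[...,2]>20)&(X[...,2]<90)&(X[...,0]>400)&(X[...,0]<700)&(abs(X[...,1])<400)
    for m,ce,s in blobs(b,4): print(" beech",ce*800/512,s[4],np.median(X[m],0).round())
    w=(abs(X[...,1]+200)<130)&(X[...,0]>400)&(X[...,0]<720)&(X[...,2]>12)&(X[...,2]<75)&(H[...,1]<70)&(H[...,2]<130)&ok
    for m,ce,s in blobs(w,100): 
        r=cv2.minAreaRect(X[m][:,:2].astype(np.float32)); print(" grey",ce*800/512,s[4],r,np.percentile(X[m][:,2],[2,50,98]).round())
c=d["top"]; cr=c["image"][150:220,285:360,::-1]; cr2=d["side"]["image"][230:310,230:310,::-1]
cv2.imwrite("pics/crop.png",np.hstack([cv2.resize(cr,(400,400)),cv2.resize(cr2,(400,400))]))
E
```

```text
top
 red [631.71875 141.875  ] 485 med [ 793. -521.   48.] zmax [35. 57.]
 red [219.21875 142.5    ] 266 med [833. 299.  21.] zmax [ 8. 27.]
 red [490.15625 260.15625] 73 med [ 547. -217.  107.] zmax [ 67. 121.]
 red [234.375   268.28125] 73 med [548. 244. 101.] zmax [ 67. 120.]
 red [574.84375 282.34375] 66 med [ 501. -365.  115.] zmax [ 73. 122.]
 red [567.1875  417.34375] 69 med [ 265. -331.  105.] zmax [  3. 121.]
 funnel zmax 166.0 encl circle ((490.9530334472656, -31.999961853027344), 77.23726654052734)
 beech [496.875      277.76785714] 70 [ 533. -241.   27.]
 beech [479.55357143 287.00892857] 35 [ 514. -206.   27.]
 grey [506.36160714 301.01648352] 910 ((500.6124572753906, -245.8743438720703), (130.072998046875, 87.99401092529297), 28.20139503479004) [13. 23. 53.]
side
 red [425.625 190.625] 85 med [552. 242.  96.] zmax [ 71. 116.]
 red [557.5  196.25] 90 med [831. 292.  16.] zmax [11. 20.]
 red [460.3125 395.625 ] 104 med [ 551. -226.   96.] zmax [ 72. 118.]
 red [264.21875 485.     ] 101 med [ 269. -342.   96.] zmax [ 72. 117.]
 red [443.28125 493.59375] 84 med [ 505. -380.  103.] zmax [ 76. 119.]
 red [697.03125 573.90625] 148 med [ 817. -494.   53.] zmax [48. 57.]
 red [696.71875 562.34375] 8 med [ 825. -483.   55.] zmax [52. 56.]
 red [680.46875 585.     ] 50 med [ 797. -506.   50.] zmax [46. 53.]
 funnel zmax 164.0 encl circle ((493.014404296875, -29.24175262451172), 75.72537994384766)
 beech [387.5     324.21875] 10 [457. -39.  48.]
 beech [444.05637255 425.12254902] 153 [ 528. -232.   27.]
 grey [419.44154489 438.51991997] 1437 ((501.7508239746094, -245.0644073486328), (131.50827026367188, 89.1112060546875), 28.224109649658203) [13. 24. 51.]
```

View pics/crop.png

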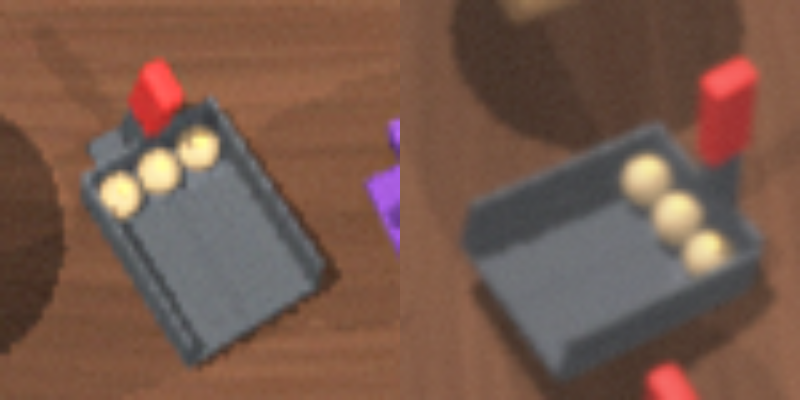

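The crop confirms it: dark grey tray, three cream balls along its rear wall, red handle. The tray rectangle measures 131x88 mm at 28.2° yaw, which matches the 132x86 mm given. That puts the grip point at about (549.5,-220,95). The funnel centre is about (492,-30.5), with its rim at 165. Next I check the IK and reach.

```bash
cat >> h.py <<'E'
from scipy.spatial.transform import Rotation as Ro
G=np.array([549.5,-220.,95.]); YAW=28.2; F=np.array([492.,-30.5,166.])
def scoopR(yaw,th=0):  # th deg: mouth (-x) down
    return (Ro.from_euler('z',yaw,degrees=True)*Ro.from_euler('y',-th,degrees=True)).as_matrix()
def tool(S,flip): # tool z = -scoop z, y = +-scoop y
    return S@np.diag([1,-1,-1.]) if not flip else S@np.diag([-1,1,-1.])
def tcp(p,S): return np.asarray(p)-2*S[:,2]   # grasp point 2 mm behind TCP
def pour(yaw,th,h,back=30):
    S=scoopR(yaw,th); e=F+[0,0,h]+back*scoopR(yaw)[:,0]
    return tcp(e-S@np.array([-121,0,-68.]),S),S
E
python3 - <<'E'
from h import *; from bench import arm
for fl in(0,1):
    S=scoopR(YAW)
    for z in(180,95): print(fl,z,np.round(arm.solve_ik(tcp(G*[1,1,0]+[0,0,z],S),tool(S,fl)),2))
    for yaw in(YAW,0,60,90):
        for th in(0,25,48):
            p,S=pour(yaw,th,25); q=arm.solve_ik(p,tool(S,fl)); print(fl,yaw,th,p.round(),None if q is None else np.round(q,2))
E
```

```text
0 180 [ 0.68  0.24 -0.41  1.63  0.1   1.29 -0.82]
0 95 [ 0.69  0.31 -0.42  1.73  0.14  1.13 -0.85]
0 28.2 0 [625.  41. 257.] [ 0.5   0.35 -0.79  1.42  0.24  1.47 -1.36]
0 28.2 25 [591.  22. 302.] [ 0.86 -0.13 -0.72  1.8  -0.38  1.1  -0.83]
0 28.2 48 [547.  -1. 325.] None
0 0 0 [643. -30. 257.] [ 0.49  0.35 -0.64  1.38  0.21  1.48 -1.71]
0 0 25 [604. -30. 302.] [ 0.91 -0.17 -0.79  1.82 -0.19  1.01 -1.41]
0 0 48 [554. -30. 325.] None
0 60 0 [568. 100. 257.] [ 0.61  0.27 -0.99  1.54  0.23  1.45 -0.92]
0 60 25 [548.  66. 302.] [ 0.85 -0.07 -0.71  1.76 -0.47  1.29 -0.28]
0 60 48 [523.  23. 325.] [ 1.14 -0.12 -0.62  1.93 -0.92  1.41  0.21]
0 90 0 [492. 120. 257.] [-0.09  0.   -0.2   1.72  0.    1.41 -0.29]
0 90 25 [492.  81. 302.] [ 0.88  0.   -0.76  1.71 -0.43  1.49  0.16]
0 90 48 [492.  31. 325.] [ 1.1   0.18 -0.75  1.69 -0.65  1.63  0.4 ]
1 180 [ 1.25  0.45 -1.18  1.62  0.43  1.36  2.08]
1 95 [ 1.24  0.57 -1.18  1.71  0.55  1.24  2.  ]
1 28.2 0 [625.  41. 257.] [ 0.73  0.49 -1.18  1.41  0.45  1.53  1.64]
1 28.2 25 [591.  22. 302.] [-0.91 -0.25  0.83  1.85  0.01  1.06  2.  ]
1 28.2 48 [547.  -1. 325.] None
1 0 0 [643. -30. 257.] [ 0.6   0.39 -0.8   1.38  0.28  1.49  1.39]
1 0 25 [604. -30. 302.] [ 0.67 -0.14 -0.59  1.82 -0.13  1.01  1.68]
1 0 48 [554. -30. 325.] None
1 60 0 [568. 100. 257.] [ 0.73  0.34 -1.18  1.54  0.31  1.47  2.16]
1 60 25 [548.  66. 302.] [-1.04 -0.24  1.    1.81 -0.18  1.23  2.63]
1 60 48 [523.  23. 325.] None
1 90 0 [492. 120. 257.] None
1 90 25 [492.  81. 302.] None
1 90 48 [492.  31. 325.] [ 0.54  0.13 -0.12  1.71 -0.74  1.68 -2.67]
```

```bash
python3 - <<'E'
from h import *; from bench import arm, optics
S=scoopR(YAW); T=tool(S,0)
arm.grip(85,90)
arm.move_pose(tcp(G+[0,0,120],S),T)
arm.movel(tcp(G,S),T,rate=120,stop_force=15)
o=arm.observe(); print(o["eef_pos"],o["wrist_force"],o["time"])
arm.grip(0,90); o=arm.observe(); print(o["opening"],o["finger_force"],o["wrist_force"],o["ft_torque"])
arm.movel(tcp(G+[0,0,60],S),T,rate=80)
o=arm.observe(); print(o["opening"],o["finger_force"],o["wrist_force"],o["ft_torque"],o["time"],o["joint_positions"].round(2))
c=[optics.read_camera(n)["image"][:,:,::-1] for n in("top","side")]
cv2.imwrite("pics/lift.png",np.hstack([cv2.resize(c[0][120:240,250:390],(400,343)),cv2.resize(c[1][180:300,200:340],(400,343))]))
for yaw in (70,80):
    for th in(0,10,20,30,40,46):
        p,S=pour(yaw,th,25); q=arm.solve_ik(p,tool(S,0)); print(yaw,th,None if q is None else np.round(q,2))
E
```

```text
[ 550.21393694 -220.21858064   93.93813635] [-0.62783347  0.35980917  0.19232398] 3.25
10.421431952054121 88.2297934172675 [-0.21803031  1.23171275  3.18465506] [ 0.19403131  0.15530966 -0.08913652]
10.45881751872076 88.19355974555947 [-0.82130188  0.98125963 -2.2317023 ] [ 0.03512532 -0.05071665 -0.04035084] 4.8333 [ 0.68  0.26 -0.4   1.67  0.11  1.24 -0.82]
70 0 [ 0.42  0.16 -0.74  1.6   0.11  1.43 -0.68]
70 10 [ 0.58  0.05 -0.72  1.66 -0.12  1.36 -0.47]
70 20 [ 0.74 -0.02 -0.69  1.72 -0.36  1.35 -0.24]
70 30 [ 0.86 -0.06 -0.64  1.77 -0.57  1.38 -0.03]
70 40 [ 0.91 -0.05 -0.54  1.82 -0.73  1.43  0.15]
70 46 [ 0.94 -0.03 -0.49  1.85 -0.82  1.47  0.25]
80 0 [ 0.46  0.1  -0.78  1.65  0.07  1.42 -0.5 ]
80 10 [ 0.62  0.02 -0.75  1.68 -0.15  1.39 -0.29]
80 20 [ 0.76 -0.02 -0.71  1.71 -0.36  1.41 -0.08]
80 30 [ 0.82 -0.02 -0.62  1.74 -0.54  1.45  0.1 ]
80 40 [ 0.89  0.02 -0.55  1.76 -0.68  1.51  0.26]
80 46 [ 0.93  0.06 -0.52  1.77 -0.75  1.55  0.34]
```

View pics/lift.png

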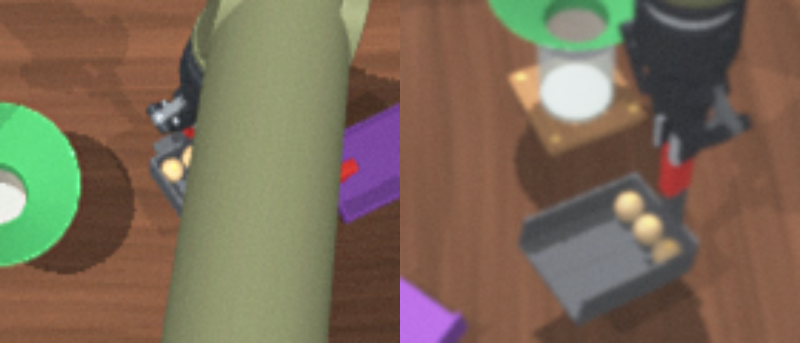

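The side view shows the scoop hanging level from the jaws, with all three knobs still at its rear wall. Next I carry it over and check the lip position before tipping.

```bash
python3 - <<'E'
from h import *; from bench import arm, optics
S=scoopR(YAW); T=tool(S,0)
arm.movel(tcp(G*[1,1,0]+[0,0,325],S),T,rate=150)
p,S=pour(75,0,25); arm.movel([p[0],p[1],330],tool(S,0),rate=90)
p,S=pour(75,6,28); arm.movel(p,tool(S,0),rate=50)
o=arm.observe(); print(o["eef_pos"],p,o["time"],o["wrist_force"],o["opening"])
c=[optics.read_camera(n) for n in("top","side")]
import pickle; pickle.dump(c,open("pre.pkl","wb"))
c=[x["image"][:,:,::-1] for x in c]
cv2.imwrite("pics/pre.png",np.hstack([cv2.resize(c[0][120:240,180:320],(400,343)),cv2.resize(c[1][90:230,180:340],(400,350))[:343]]))
E
```

```text
[529.36245438 108.4150404  272.7192748 ] [529.12455627 108.05073021 272.28638915] 11.4167 [ 0.33537807  0.98275489 -1.28472567] 10.628798649275181
```

View pics/pre.png

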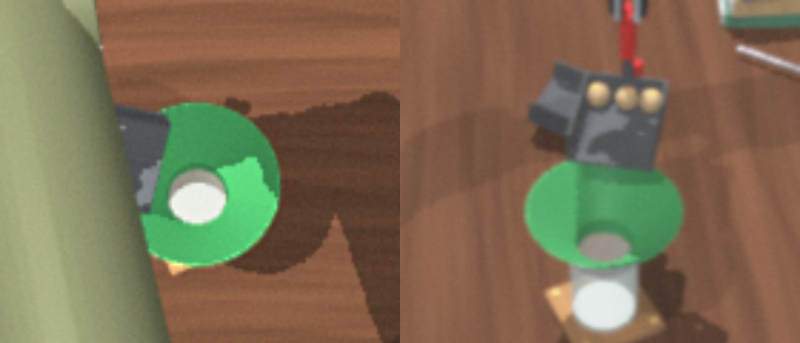

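The lip is level and centred over the near third of the funnel, and the knobs are at the rear. Tipping now.

```bash
python3 - <<'E'
from h import *; from bench import arm, optics
for th in range(10,47,4):
    p,S=pour(75,th,22); arm.movel(p,tool(S,0),rate=30)
arm.sleep(0.8)
o=arm.observe(); print(o["time"],o["wrist_force"],o["opening"],o["eef_pos"],p)
c=[optics.read_camera(n)["image"][:,:,::-1] for n in("top","side")]
cv2.imwrite("pics/pour.png",np.hstack([cv2.resize(c[0][120:240,180:320],(400,343)),cv2.resize(c[1][90:230,180:340],(400,350))[:343]]))
E
```

```text
16.8667 [-0.08101215  0.30248696 -1.51445439] 10.441204710462056 [509.23192102  33.78743719 320.87481544] [509.23145665  33.8086717  320.88756829]
```

View pics/pour.png

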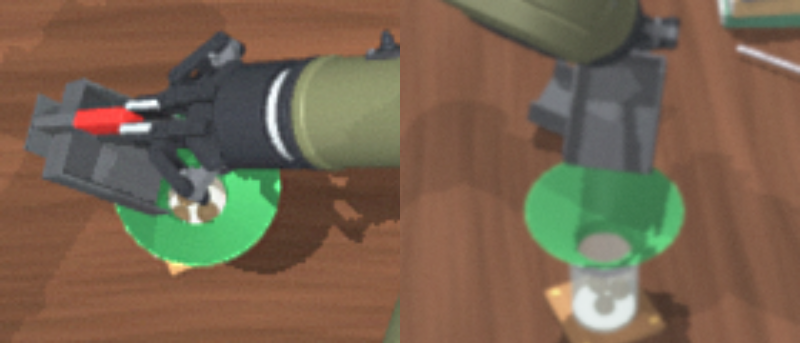

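The tray is empty and the knobs show inside the jar. Now I return the scoop to its original spot.

```bash
python3 - <<'E'
from h import *; from bench import arm, optics
for th in (36,24,12,0):
    p,S=pour(75,th,25+(46-th)*.6); arm.movel(p,tool(S,0),rate=70)
p[2]=330; arm.movel(p,tool(S,0),rate=100)
S=scoopR(YAW); T=tool(S,0)
arm.movel(tcp(G*[1,1,0]+[0,0,325],S),T,rate=100)
arm.movel(tcp(G+[0,0,10],S),T,rate=130)
o=arm.observe(); print(o["time"],o["eef_pos"])
hit=arm.movel(tcp(G+[0,0,-4],S),T,rate=15,stop_force=5)
o=arm.observe(); print(hit,o["time"],o["eef_pos"],o["wrist_force"],o["ft_torque"])
c=optics.read_camera("side")["image"][:,:,::-1]
cv2.imwrite("pics/place.png",cv2.resize(c[180:320,200:360],(640,560)))
E
```

```text
24.8917 [ 550.10253359 -220.23100663  103.85639797]
True 25.55 [ 549.70058761 -219.44528744   93.30915152] [-0.19376326  0.78243433  5.47076901] [ 0.10119586 -0.03999982 -0.06293942]
```

View pics/place.png

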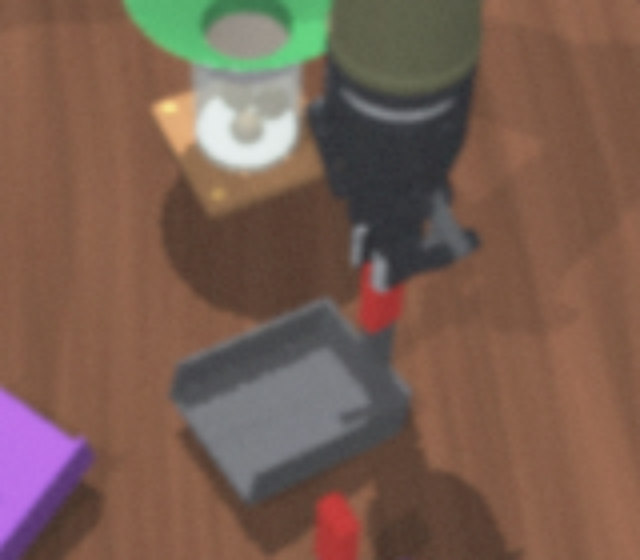

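The scoop stands empty on the desk, with contact at the same height as the pick. The knobs are visible in the jar at (250,115). Now I release and retreat.

```bash
python3 - <<'E'
from h import *; from bench import arm, optics
S=scoopR(YAW); T=tool(S,0)
arm.grip(85); arm.sleep(0.3)
arm.movel(tcp(G+[0,0,160],S),T,rate=120)
arm.move_j([1.202,0.321,-0.07,1.45,0.023,1.371,-0.057]); arm.sleep(0.5)
o=arm.observe(); print(o["time"],o["wrist_force"])
c=[optics.read_camera(n)for n in("top","side")]
for x in c:
    X,ok=cloud(x)
    for m,ce,s in blobs(red(x)): print(ce.round(),np.median(X[m&ok],0).round(),np.percentile(X[m&ok][:,2],95).round())
c=[x["image"][:,:,::-1] for x in c]
cv2.imwrite("pics/end.png",np.hstack([cv2.resize(c[0][130:240,110:400],(400,152*2)),cv2.resize(c[1][100:320,200:340],(400,304*2))[304-0:608]]) if 0 else np.hstack([cv2.resize(c[0][120:240,200:360],(400,300)),cv2.resize(c[1][180:300,200:360],(400,300))]))
E
```

```text
30.3917 [-0.07779863  0.55321596  0.28430376]
[404.  91.] [ 793. -521.   49.] 57.0
[140.  91.] [832. 300.  22.] 27.0
[314. 166.] [ 547. -217.  106.] 122.0
[150. 172.] [548. 244. 101.] 120.0
[368. 181.] [ 501. -364.  116.] 122.0
[363. 267.] [ 265. -332.  107.] 121.0
[272. 122.] [552. 242.  95.] 116.0
[357. 126.] [831. 291.  15.] 22.0
[295. 253.] [ 550. -225.   96.] 117.0
[169. 311.] [ 269. -342.   95.] 116.0
[284. 316.] [ 504. -380.  102.] 119.0
[442. 352.] [ 823. -468.   54.] 57.0
[446. 368.] [ 821. -498.   52.] 57.0
[436. 371.] [ 799. -502.   50.] 55.0
```

View pics/end.png

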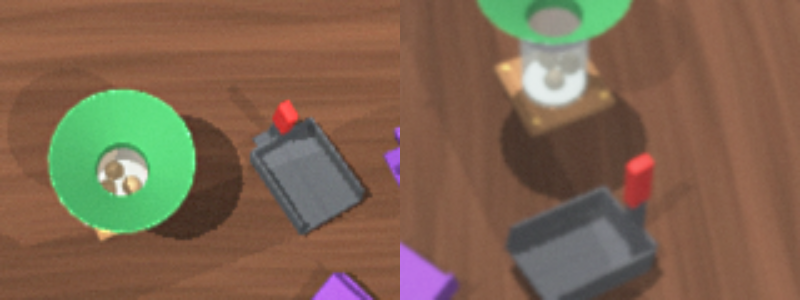

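Through the throat at (122,177), all three knobs are visible in the jar. The scoop stands empty and upright, and the other scoops have not moved.

```bash
python3 -c "
from bench import arm; print(arm.job_done())"
```

```text
the job is handed in; nothing more can be done
None
```

I handed the job in at about 30 s on the robot's clock: all three beech knobs are in the jar, the empty scoop is upright back where it started, and the blue-knob and purple scoops have not moved.

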